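# Lay out the stringing tools for finishing a racket

## Task

Set out the stringer's bench for finishing a racket, tying off the string and then regripping it: in the tray, in the order they are used from left to right as seen from the robot, put the starting clamp left of the awl, the awl left of the pliers that already lie there, and the side cutters right of the pliers. Lay them in one row with their middles level, about 7 cm from each to the next, parallel to the pliers with their working ends pointing away from the robot like the pliers' nose. Stand the yellow grip roll centred on top of the string reel, at hand for the regrip that comes last, and leave the pliers, the reel and everything else where they are.

Things in the scene. Friction and masses are not known exactly. Their poses are not given: they have to be found in the camera images.
- tray: Shallow black tool tray fixed to the bench, grey felt floor. Outside 190 mm (x) by 350 mm (y), rim 14 mm high and 4 mm thick, floor 4 mm thick. Origin at the centre of its underside, on the bench (z = 0); its x axis points away from the robot, its y axis to the robot's left, both turned by up to 7 degrees.
- pliers_mid (a point): Long-nose pliers with green handles, lying on the tray floor: 122 mm long, 46 mm wide over the handles, 18 mm at the joint, 13 mm thick. They stay where they are. Point at the middle of their length, 6.5 mm above the floor they lie on; x axis along them towards the nose (away from the robot), y axis to their left, z up.
- awl_mid (a point): Awl, 125 mm long: blue handle with a black band at its butt, 80 long, 22 wide, 22 high, flat sides; short steel spike. Point at the middle of the whole length, half-way up (11 mm above what it lies on); the handle runs from 62 mm behind it to 18 mm ahead of it: grip across it here or a little behind. x axis towards the spike, y to its left, z up. Starts flat on the bench beside the tray.
- clamp_mid (a point): Starting clamp: rigid aluminium clamp with two orange paddles, 110 mm long, 18 high. Point at the centre of its middle block (30 mm long, 24 wide: grip here), 9 mm above what it lies on, 7 mm ahead of mid-length. Jaws reach 48 mm ahead of the point; paddles 62 mm behind, flaring to 41 mm over both. x axis towards the jaws, y to its left, z up. Starts flat on the bench beside the tray.
- cutters_mid (a point): Side cutters, rigid, red handles, 104 mm long, 13 thick. Point at the centre of the steel joint block (30 mm long, 21 wide: grip here), 6.5 mm above what they lie on, 14 mm ahead of mid-length. Jaws reach 38 mm ahead of the point, handles 66 mm behind, 46 mm over both. x axis towards the jaws, y to their left, z up. Starts flat on the bench beside the tray.
- roll_mid (a point): Yellow roll of overgrip tape standing on its flat end, 44 mm diameter and 28 mm high. Point at its centre, 14 mm above what it stands on; z axis up along its axis. Starts flat on the bench beside the tray.
- reel_top (a point): Shop reel of white racket string, black flanges, red disc on top: 90 mm diameter, 62 mm high, loose, about 0.3 kg. Stands on the bench behind the tray, left or right of the middle (the ink bottle has the other side), and stays there. Point at the centre of its flat top, 62 mm above the bench; z up.
- ink_mid (a point): Bystander: white ink bottle with a red band and a black cap, 38 mm diameter, 75 mm tall, behind the tray. Point on its axis, 37 mm above the bench.
- grommets_mid (a point): Bystander: small white open box of grommets, 70 x 110 x 28 mm, at the far right. Point at its centre, 14 mm above the bench.
- mug_mid (a point): Bystander: blue mug, 80 mm diameter, 90 mm tall, handle to one side, at the far left. Point on its axis, 45 mm above the bench.
Things that resemble listed ones, but are neither listed nor needed, are in the scene too. Of the things that look like the part that bears awl_mid, the largest one is meant.

How it is judged (in metres and radians):
At the end, for the whole second after the job is handed in: Clamp left of awl, awl left of pliers, cutters right of pliers, each step 55-85 mm; points level within 25 mm, parallel within 0.2 rad, pointing the same way, flat on the tray floor. Roll upright on the reel, centred within 12 mm. Pliers, reel and bystanders within 15 mm of their start. All at rest (y of awl_mid in the frame of pliers_mid between 0.055 and 0.085 m and x of awl_mid in the frame of pliers_mid between -0.025 and 0.025 m and angle between the x axis of each of awl_mid, clamp_mid, cutters_mid and the x axis of pliers_mid, either way round below 0.2 rad and y of pliers_mid in the frame of awl_mid below 0 m and z of awl_mid in the frame of tray between 0.01 and 0.021 m and angle between each of awl_mid, clamp_mid, cutters_mid's own z axis and vertical below 0.2 rad and y of clamp_mid in the frame of awl_mid between 0.055 and 0.085 m and x of clamp_mid in the frame of pliers_mid between -0.025 and 0.025 m and y of pliers_mid in the frame of clamp_mid below 0 m and z of clamp_mid in the frame of tray between 0.008 and 0.019 m and y of cutters_mid in the frame of pliers_mid between -0.085 and -0.055 m and x of cutters_mid in the frame of pliers_mid between -0.025 and 0.025 m and y of pliers_mid in the frame of cutters_mid above 0 m and z of cutters_mid in the frame of tray between 0.0055 and 0.0165 m and horizontal distance between roll_mid and reel_top below 0.012 m and z of roll_mid in the frame of reel_top between 0.008 and 0.02 m and angle between roll_mid's own z axis and vertical below 0.12 rad and distance of each of pliers_mid, reel_top, ink_mid, grommets_mid, mug_mid from where it was at the start of the episode below 0.015 m and linear speed of each of awl, clamp, cutters, grip_roll, reel, pliers below 0.02 m/s); the robot touches nothing.
It fails at once if pliers: shifted by more than 25 mm (distance of pliers_mid from where it was at the start of the episode above 0.025 m).
It fails at once if string reel: shifted by more than 25 mm (distance of reel_top from where it was at the start of the episode above 0.025 m).
It fails at once if ink bottle: shifted by more than 25 mm (distance of ink_mid from where it was at the start of the episode above 0.025 m).
It fails at once if grommet box: shifted by more than 25 mm (distance of grommets_mid from where it was at the start of the episode above 0.025 m).
It fails at once if mug: shifted by more than 25 mm (distance of mug_mid from where it was at the start of the episode above 0.025 m).
It also fails if it takes over 125 s, if anything falls off the work surface, if the arm or the gripper's body presses on something with over 40 N, if the wrist force passes 120 N, or if a joint passes its speed limit or range.

## Robot

A 7-joint arm with a two-finger parallel gripper is mounted at the origin on the work surface. World frame = base frame: x ahead of the robot, y to its left, z up, the work surface at z = 0. Lengths are in mm, angles in rad, forces in N, time in s.
With the tool pointing down it reaches from about 400 to 875 mm from the base axis. Payload 4.4 kg.
Tool frame: the origin (TCP) lies midway between the tips of the shut fingers; the grasp point (between the pads) lies 19 mm behind it; z points along the fingers, y is the direction in which the jaws open and shut (so a half turn about z gives the same grasp; the last joint's range is limited). The gripper opens to 85 mm and grips with 20 to 120 N. Pads are 22 mm wide; open, the fingers measure 114 mm over their backs; the gripper's body (76 mm by 85 mm) begins 54 mm behind the grasp point. The pads swing forward as they close: fully open they stand 13 mm farther back than shut.
Start: joints at [-1.26, 0.628, 0.038, 1.517, -0.027, 0.996, -0.02], TCP at [239.143, 604.424, 231.313] pointing down, gripper open.
Joint ranges: [-3.06, 3.06], [-0.37, 2.12], [-1.25, 1.32], [0.18, 2.47], [-1.1, 4.24], [0.23, 1.98], [-2.94, 2.94]. Speed limits (rad/s): [2.57, 2.57, 3.14, 3.14, 3.14, 3.14, 3.14].

## Interface

Orientations are given as [roll, pitch, yaw] about the fixed x, y, z axes, in that order (R = Rz(yaw) Ry(pitch) Rx(roll)).
In Python, from cell import * gives the robot as it stands. The module is installed in compiled form; this text tells all that it offers.
- The arm moves only by the tool move_arm, never from a script. Its argument "series" is a list of rows, each a list of 2 entries, a list of its own where there are three numbers: the shift along the tool's x, y, z in m, then the turn about the tool's z in rad. In form: [[[x, y, z], yaw], ...]. A call has 1 to 5 rows; each row is the pose to reach, as a shift and turn from the pose measured when the call began, along the tool's axes at that moment; what a row does not reach only later rows make up. A row lasts 1/8 s, in which the tool goes at most 62.5 mm and 10.7 degrees, less where a joint would pass 70% of its speed; a pose out of reach is approached as far as the arm can. A call with a gripper value outside its range is refused whole. "claw" is the opening, from 0 (shut) to 1 (fully open), set as the call begins (left out, the last holds). The fingers move at their own pace and stop on an object; the grip force is fixed at half the most. Time passes only in rows, so rows that repeat a pose let the fingers close. It gives the time, the measured TCP pose, the force and the opening at its end, in the units of the state.
- read_state(): the state, without advancing time (a new reading comes with each control period).
- get_image(name): name is "side" or "top" or "wrist"; returns the picture (384x512x3 uint8, blue, green, red); there is no depth.
- camera_model(name): a dict with "fov_y" (degrees; the focal length in pixels is half the picture's height over the tangent of half this angle, whatever the lens; pixels are square), "cx", "cy" (the principal point, pixels), "pose" (4x4, takes a point from camera to world coordinates); the wrist camera has in their place "tool_from_camera" (4x4, takes a point from camera to tool coordinates, whose origin is the TCP and whose axes are the flange's). Camera axes: x right, y down, z forward; pixel columns grow to the right and rows downward; lengths in mm; the calibration is good to about 2 mm. A picture is of the moment at which its call begins: read the wrist's pose just before it. camera_model takes no time and is no camera call.
- finish_job(): hands the job in, once; it reports no verdict.
The state is a dict: "clock": time; "qpos": joint angles; "qd": joint speeds; "tau": joint torques, N m; "eef_pos": TCP position; "tool_rot": TCP orientation; "force": force on the tool from outside, world axes, zero at the start; "torque": the same for the moment, N m; "width": finger opening in mm.
Only numpy, scipy, OpenCV 4.12 (cv2) and the standard library are available. Lean on these libraries where they do the work, as an engineer would, in place of code of your own. Each camera call takes 0.05 s, during which the arm holds its last target. There are 200 camera calls.

## Working session

There is one attempt and no reset: what is moved stays moved. The work goes in short steps, Python scripts to look and compute and a tool call to move; the robot and the scene stay as the last step left them, time stands still between calls to the robot, and variables do not carry over. Pictures are saved under pics/ and viewed, about 12 in all and at most 16, crops included, and the job is handed in when it is done.

Besides the shell and the picture viewer there is one more tool, called as a command line: name --argument value ..., lists and objects as JSON in quotes. move_arm: Moves the arm, as the interface text tells. Its arguments: {"type":"object","properties":{"series":{"type":"array"},"claw":{"type":"number"}},"required":["series"]}

```bash
mkdir -p pics; python3 - <<'E'
from cell import *
import cv2
s=read_state();print({k:s[k] for k in("clock","eef_pos","tool_rot","width")})
for n in("top","side"):
    cv2.imwrite(f"pics/{n}0.png",cv2.resize(get_image(n),(800,600),interpolation=cv2.INTER_CUBIC)); print(n,camera_model(n))
print(camera_model("wrist"))
E
```

```text
{'clock': 0.0, 'eef_pos': array([238.90678366, 603.83896845, 230.38644476]), 'tool_rot': array([-3.13971975e+00,  3.42817669e-05,  2.76482117e+00]), 'width': 85.5316403542393}
top {'fov_y': 49.95054974550207, 'cx': 253.1193506284994, 'cy': 190.575408043793, 'pose': array([[ 2.17634911e-02, -9.81789989e-01,  1.88718756e-01,
         2.77520530e+02],
       [-9.99721586e-01, -1.96501904e-02,  1.30621444e-02,
        -7.17543948e+01],
       [-9.11592316e-03, -1.88950492e-01, -9.81944302e-01,
         1.22909980e+03],
       [ 0.00000000e+00,  0.00000000e+00,  0.00000000e+00,
         1.00000000e+00]])}
side {'fov_y': 57.49440615427683, 'cx': 257.75696614609234, 'cy': 194.62481344239214, 'pose': array([[ 8.17130445e-01, -3.20485608e-01,  4.79152179e-01,
         1.21335288e+01],
       [-5.76213149e-01, -4.78069995e-01,  6.62893269e-01,
        -7.45198035e+02],
       [ 1.66205275e-02, -8.17764058e-01, -5.75313570e-01,
         7.04564119e+02],
       [ 0.00000000e+00,  0.00000000e+00,  0.00000000e+00,
         1.00000000e+00]])}
{'fov_y': 62.24298167570687, 'cx': 257.55360882260857, 'cy': 189.08054441491657, 'tool_from_camera': array([[-5.44857175e-04, -9.55125203e-01, -2.96201872e-01,
         7.50405892e+01],
       [ 9.99999852e-01, -5.23272342e-04, -1.52147898e-04,
        -4.89268661e-01],
       [-9.67395528e-06, -2.96201911e-01,  9.55125347e-01,
        -1.42597011e+02],
       [ 0.00000000e+00,  0.00000000e+00,  0.00000000e+00,
         1.00000000e+00]])}
```

View pics/top0.png

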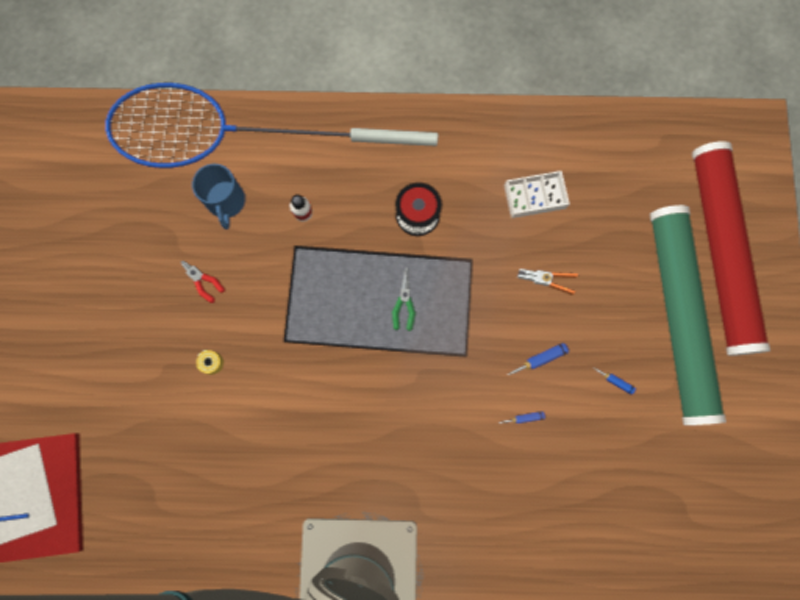

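View pics/side0.png

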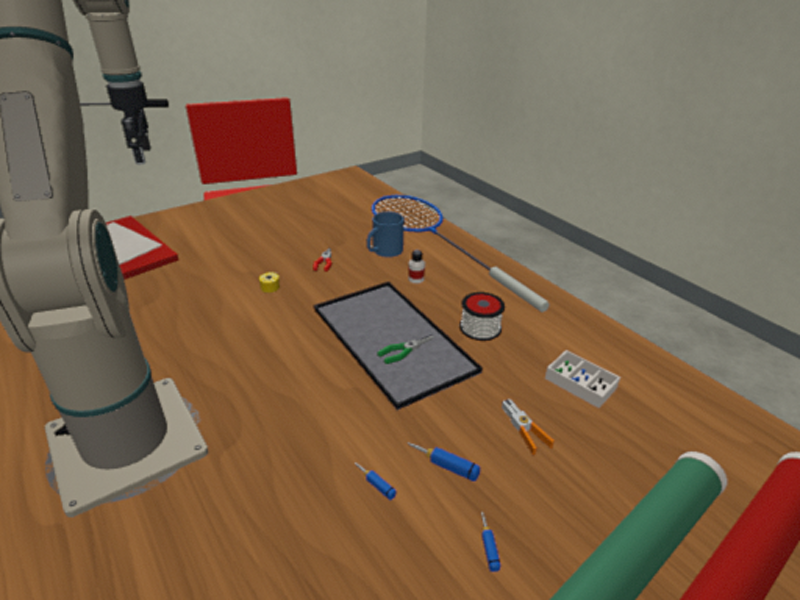

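Both pictures show the same scene; pixels below are in the top view (800x600).
- **Awl candidates:** (540,358) is the longest, (615,380) is smaller and (522,418) is smaller. I choose (540,358), with its spike at (509,374).
- **Clamp:** only one, at (547,280), jaws to the left.
- **Cutters:** (202,280), jaws up-left.
- **Roll:** (208,361).
- **Reel:** (418,205).
- **Pliers:** (404,300), in the tray.

The red and green tubes are bystanders. Next I segment these and check them in a close crop.

```bash
cat > h.py <<'E'
from cell import *
import numpy as np, cv2
from scipy.spatial.transform import Rotation as R
K=lambda m:np.array([[192/np.tan(np.radians(m["fov_y"]/2)),0,m["cx"]],[0,192/np.tan(np.radians(m["fov_y"]/2)),m["cy"]],[0,0,1]])
def tool(s):
    T=np.eye(4);T[:3,:3]=R.from_euler("xyz",s["tool_rot"]).as_matrix();T[:3,3]=s["eef_pos"];return T
def grab(name):
    s=read_state();m=camera_model(name)
    P=m["pose"] if "pose" in m else tool(s)@m["tool_from_camera"]
    return get_image(name),K(m),P
def back(uv,z,Km,P):
    "pixels -> world at height z"
    uv=np.atleast_2d(uv);d=np.c_[uv,np.ones(len(uv))]@np.linalg.inv(Km).T@P[:3,:3].T
    o=P[:3,3];return (o+d*((z-o[2])/d[:,2])[:,None])[:,:2]
def fwd(X,Km,P):
    c=(np.atleast_2d(X)-P[:3,3])@P[:3,:3];p=c@Km.T;return p[:,:2]/p[:,2:]
def hsv(im,lo,hi):return cv2.inRange(cv2.cvtColor(im,cv2.COLOR_BGR2HSV),np.array(lo),np.array(hi))
def blobs(mask,n=3,mina=8):
    c,l,st,ce=cv2.connectedComponentsWithStats(mask);o=[i for i in np.argsort(-st[:,4]) if i and st[i,4]>=mina][:n]
    return [(st[i,4],ce[i],np.argwhere(l==i)[:,::-1].astype(float)) for i in o]
def go(x,y,z,yaw,s=None):
    "world TCP target (mm), yaw (mod pi for the jaws) -> shift in m and turn"
    s=s or read_state();T=tool(s);d=T[:3,:3].T@(np.array([x,y,z])-T[:3,3])/1000
    cur=s["tool_rot"][2];t=-(yaw-cur);t=(t+np.pi/2)%np.pi-np.pi/2
    print("shift",d.round(4),"turn",round(t,4),"alt",round(t-np.sign(t)*np.pi,3),"q7",round(s["qpos"][6],2));
E
cat > seg.py <<'E'
from h import *
im,k,P=grab("top")
C={"blue":((100,120,60),(130,255,255),12),"orange":((6,150,120),(16,255,255),9),"red":((0,150,80),(4,255,255),6),"yellow":((20,100,100),(34,255,255),28),"green":((50,120,50),(80,255,255),10)}
for n,(lo,hi,z) in C.items():
    for a,c,p in blobs(hsv(im,lo,hi),7): print(n,a,c.round(1),back(c,z,k,P).round(1))
cv2.imwrite("pics/crop1.png",cv2.resize(im[150:280,310:420],None,fx=5,fy=4.6,interpolation=cv2.INTER_CUBIC))
cv2.imwrite("pics/top_full.png",im)
E
python3 seg.py
```

```text
blue 465 [107.4  78.9] [[864.2 416. ]]
blue 143 [349.8 227.4] [[ 406.5 -343.1]]
blue 79 [397.2 245.5] [[ 356.6 -480.1]]
blue 46 [337.3 267. ] [[ 291.  -304.5]]
blue 33 [  8.3 330.7] [[ 92.9 630.2]]
orange 64 [359.8 184.5] [[ 537.  -376.9]]
orange 57 [361.3 175.6] [[ 564.7 -382. ]]
orange 14 [478.1 149.5] [[ 653.6 -740.4]]
orange 11 [445.5 112. ] [[ 773.2 -649.1]]
orange 9 [473.4 125. ] [[ 732.2 -732.5]]
orange 9 [483.6 179. ] [[ 561.4 -749.4]]
orange 9 [469.4 105. ] [[ 797.7 -725.3]]
red 3020 [466.6 158.8] [[ 624.3 -705. ]]
red 2027 [ 32.8 319.9] [[123.  566.9]]
red 366 [267.5 130.4] [[703.8 -95.9]]
red 63 [130.  186.9] [[516.6 318.4]]
red 63 [136.2 180.3] [[537.3 301.2]]
red 8 [195.  138.1] [[674.6 128.4]]
yellow 180 [133.8 231.4] [[379.9 290. ]]
green 52 [253.4 201.1] [[479.7 -57.2]]
green 46 [262.2 201.1] [[480.4 -83.6]]
```

View pics/crop1.png

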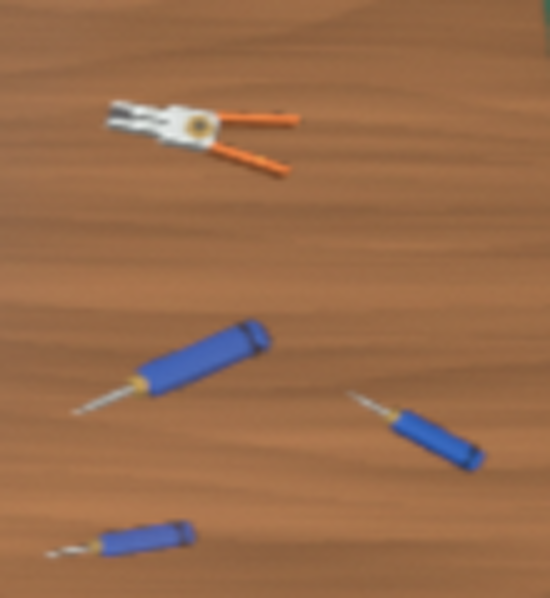

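The crop shows the largest awl at crop (200,357) with a black butt band and its spike to the lower left, so the choice holds. The two smaller lookalikes are at (440,440) and (145,540). Next I move over the cutters.

```bash
python3 -c "
from h import *
go(540,310,180,2.765)"
```

```text
shift [-0.3881 -0.1625  0.0508] turn -0.0002 alt 3.141 q7 -0.02
```

move_arm --series '[[[-0.388,-0.1625,0.05],0],[[-0.388,-0.1625,0.05],0],[[-0.388,-0.1625,0.05],0],[[-0.388,-0.1625,0.05],0],[[-0.388,-0.1625,0.05],0]]'

```text
clock: 0.78
eef_pos: [462.0, 385.9, 193.8]
tool_rot: [-3.14, -0.0, 2.765]
force: [1.0, 1.0, 0.7]
width: 85.3
```

move_arm --series '[[[-0.11,-0.045,0.015],0],[[-0.11,-0.045,0.015],0],[[-0.11,-0.045,0.015],0],[[-0.11,-0.045,0.015],0]]'

```text
clock: 1.27
eef_pos: [547.3, 303.8, 178.4]
tool_rot: [-3.14, -0.001, 2.765]
force: [-1.2, 0.5, 0.1]
width: 85.1
```

```bash
python3 - <<'E'
from h import *
s=read_state();print(s["clock"],s["eef_pos"],s["tool_rot"],s["force"].round(1))
im,k,P=grab("wrist");np.savez("w1.npz",im=im,k=k,P=P);cv2.imwrite("pics/w1.png",im)
for a,c,p in blobs(hsv(im,(0,150,60),(5,255,255))): print(a,c,back(c,7,k,P))
E
```

```text
1.275 [547.26506479 303.80268261 178.42505123] [-3.13998341e+00 -1.37142086e-03  2.76460847e+00] [-1.2  0.5  0.1]
703 [259.50924609 136.74679943] [[518.13508404 316.55991943]]
647 [250.03709428 161.72488408] [[537.92593381 298.49923086]]
472 [167.24152542 325.18008475] [[685.67645397 132.27198193]]
```

View pics/w1.png

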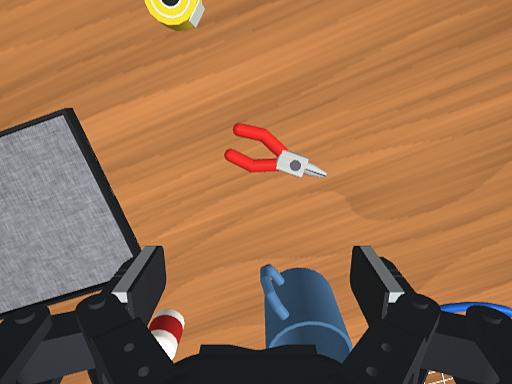

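The wrist view shows the cutters: joint screw at (295,165), jaw tip at (326,177), handle ends at (240,128) and (230,154). The roll is at the top edge.

```bash
python3 - <<'E'
from h import *
f=np.load("w1.npz");im,k,P=f["im"],f["k"],f["P"]
s=back((295,165),13,k,P)[0];t=back((326.5,177.5),6.5,k,P)[0];h=back([(236,128.5),(227,154)],6.5,k,P)
m=h.mean(0);print("screw",s,"tip",t,"h",m,"w",np.linalg.norm(h[0]-h[1]),"tip-s",np.linalg.norm(t-s),"s-h",np.linalg.norm(s-m),"len",np.linalg.norm(t-m))
a=np.arctan2(*(t-m)[::-1]);print("axis",a)
p1=m+66*(t-m)/np.linalg.norm(t-m);print("p along",p1)
b=blobs(hsv(im,(0,150,60),(5,255,255)),2);W=np.vstack([back(p,7,k,P) for _,_,p in b]);mu=W.mean(0);print("redmean",mu,"axis red->tip",np.arctan2(*(t-mu)[::-1]),"red->screw",np.arctan2(*(s-mu)[::-1]))
go(*((p1+s)/2),100,a)
E
```

```text
screw [556.24543613 339.29500121] tip [582.10609216 365.03610324] h [512.23491277 289.0326033 ] w 26.978557520821763 tip-s 36.48805097532463 s-h 66.80744577428915 len 103.24007803924334
axis 0.8274117056281269
p along [556.90262252 337.62062349]
redmean [527.68191266 307.94834695] axis red->tip 0.8092796464181984 red->screw 0.83181984697704
shift [0.003  0.0349 0.0786] turn -1.2024 alt 1.939 q7 0.66
```

move_arm --series '[[[0.003,0.035,0.06],-1.2],[[0.003,0.035,0.06],-1.2],[[0.003,0.035,0.06],-1.2],[[0.003,0.035,0.06],-1.2],[[0.003,0.035,0.06],-1.2]]'

```text
clock: 1.95
eef_pos: [555.0, 340.8, 118.8]
tool_rot: [3.14, -0.001, -2.571]
force: [0.3, -0.1, 0.6]
width: 85.5
```

move_arm --series '[[[0,0,0],-0.27],[[0,0,0],-0.27],[[0,0,0],-0.27]]'

```text
clock: 2.33
eef_pos: [553.7, 342.7, 119.0]
tool_rot: [3.139, -0.001, -2.299]
force: [-0.3, -0.8, 0.4]
width: 85.4
```

```bash
python3 - <<'E'
from h import *
go(556.5,338.5,2.5,.822)
im,k,P=grab("wrist");np.savez("w2.npz",im=im,k=k,P=P);cv2.imwrite("pics/w2.png",im)
E
```

```text
shift [ 0.0012 -0.0052  0.1165] turn 0.0206 alt -3.121 q7 1.56
```

View pics/w2.png

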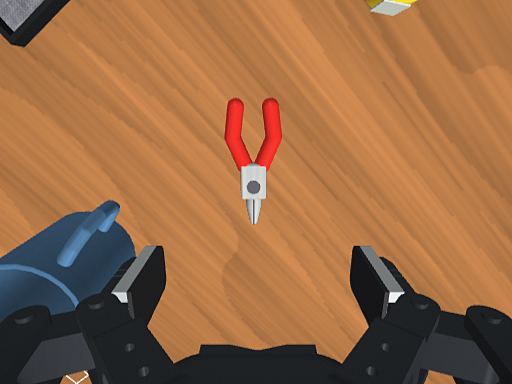

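The cutters are centred at column 253 with their joint at (253,187). The mug handle ends at (115,207), so I check its clearance and refine the grasp.

```bash
python3 - <<'E'
from h import *
f=np.load("w2.npz");im,k,P=f["im"],f["k"],f["P"]
s=back((253.3,187),13,k,P)[0];t=back((254.5,224),6.5,k,P)[0];h=back([(235.5,98),(270.5,98)],6.5,k,P).mean(0)
print(s,t,h,np.linalg.norm(t-h),np.arctan2(*(t-h)[::-1]), h+66*(t-h)/np.linalg.norm(t-h))
for z in(20,45,80): print("mug handle",z,back([(118,205)],z,k,P))
top=cv2.imread("pics/top_full.png");m=camera_model("top");print("top",back([(143,143)],50,K(m),m["pose"]))
go(*s,2.5,.822)
E
```

```text
[556.25085262 339.54373465] [579.31829493 366.64145085] [509.79908506 287.47957252] 105.35427623312162 0.850162170274785 [553.34993099 337.07114257]
mug handle 20 [[646.33195504 276.51551444]]
mug handle 45 [[631.61876308 277.42589448]]
mug handle 80 [[611.02029434 278.70042653]]
top [[642.21810099 275.92970108]]
shift [ 0.0004 -0.0038  0.1165] turn 0.0194 alt -3.122 q7 1.56
```

move_arm --series '[[[0.0005,-0.004,0.06],0.0],[[0.0005,-0.004,0.1],0.0],[[0.0005,-0.004,0.116],0.0],[[0.0005,-0.004,0.116],0.0]]'

```text
clock: 2.88
eef_pos: [555.7, 339.8, 2.6]
tool_rot: [3.139, -0.002, -2.3]
force: [0.2, 0.3, -0.4]
width: 85.3
```

move_arm --series '[[[0,0,0],0],[[0,0,0],0],[[0,0,0],0],[[0,0,0],0],[[0,0,0],0]]' --claw 0

```text
clock: 3.5
eef_pos: [556.3, 340.0, 3.6]
tool_rot: [3.139, -0.001, -2.3]
force: [-0.6, -0.1, 6.2]
width: 19.5
```

move_arm --series '[[[0,0,0],0],[[0,0,0],0],[[0,0,0],0]]'

```text
clock: 3.88
eef_pos: [556.4, 340.0, 3.6]
tool_rot: [3.14, -0.001, -2.3]
force: [-1.1, 0.7, 1.2]
width: 19.0
```

move_arm --series '[[[0,0,-0.06],0],[[0,0,-0.12],0],[[0,0,-0.18],0]]'

```text
clock: 4.25
eef_pos: [556.3, 339.6, 184.9]
tool_rot: [3.139, -0.001, -2.3]
force: [1.0, -0.4, -0.9]
width: 19.2
```

```bash
python3 -c "
from h import *
print(read_state()['width'],read_state()['eef_pos'])
go(490,-60,190,0)"
```

```text
19.20647495405842 [556.32700958 339.55069514 184.9038748 ]
shift [ 0.3421 -0.2168 -0.0051] turn 0.8414 alt -2.3 q7 1.59
```

move_arm --series '[[[0.342,-0.217,-0.005],0.84],[[0.342,-0.217,-0.005],0.84],[[0.342,-0.217,-0.005],0.84],[[0.342,-0.217,-0.005],0.84],[[0.342,-0.217,-0.005],0.84]]'

```text
clock: 4.88
eef_pos: [504.8, 29.7, 188.4]
tool_rot: [3.141, -0.003, 3.139]
force: [1.7, -0.5, -1.0]
width: 19.1
```

```bash
python3 -c "
from h import *
go(490,-60,190,0)"
```

```text
shift [ 0.0147 -0.0897 -0.0016] turn -0.0021 alt 3.139 q7 1.36
```

move_arm --series '[[[0.015,-0.09,-0.002],0],[[0.015,-0.09,-0.002],0],[[0.015,-0.09,-0.002],0]]'

```text
clock: 5.25
eef_pos: [488.8, -63.4, 190.3]
tool_rot: [-3.141, -0.003, 3.134]
force: [-0.5, 0.3, -0.3]
width: 19.0
```

```bash
python3 - <<'E'
from h import *
im,k,P=grab("wrist");np.savez("w3.npz",im=im,k=k,P=P);cv2.imwrite("pics/w3.png",cv2.resize(im,(800,600),interpolation=cv2.INTER_CUBIC))
for a,c,p in blobs(hsv(im,(50,120,50),(80,255,255)),2): print(a,c,back(c,10,k,P))
E
```

```text
710 [262.4028169  160.51408451] [[482.16694204 -59.23433521]]
251 [240.88446215 161.29083665] [[482.80249938 -81.51201722]]
```

View pics/w3.png

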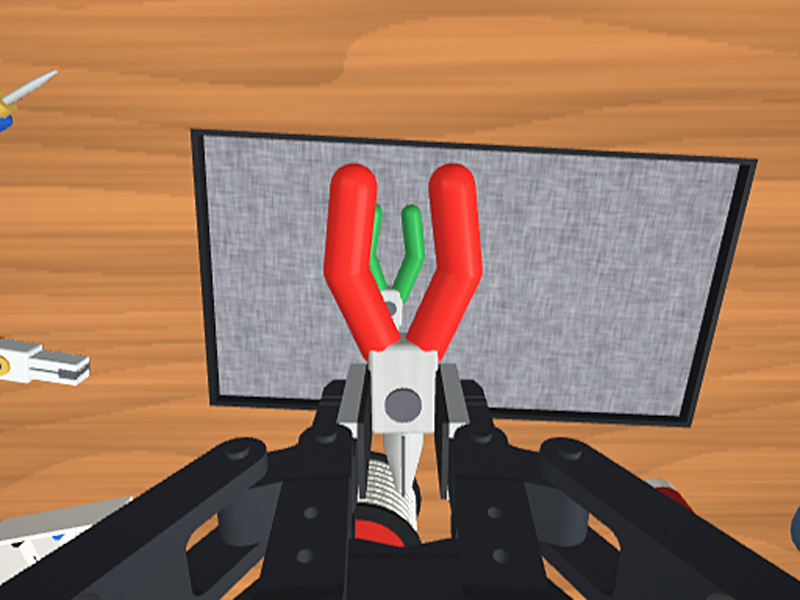

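The held cutters hide most of the pliers, with only the handles visible at (385,250). I step 85 mm to the robot's right, towards the placing spot, and look again.

move_arm --series '[[[0,-0.085,0],0],[[0,-0.085,0],0],[[0,-0.085,0],0]]'

```text
clock: 5.68
eef_pos: [489.3, -146.4, 190.1]
tool_rot: [3.141, -0.003, 3.136]
force: [-0.5, 1.3, -1.3]
width: 19.2
```

```bash
python3 - <<'E'
from h import *
im,k,P=grab("wrist");np.savez("w3.npz",im=im,k=k,P=P);cv2.imwrite("pics/w4.png",cv2.resize(im,(800,600),interpolation=cv2.INTER_CUBIC))
for a,c,p in blobs(hsv(im,(50,120,50),(80,255,255)),2): print(a,c,back(c,10,k,P))
E
```

```text
728 [317.19505495 158.45879121] [[480.99175935 -85.37131142]]
724 [342.79558011 158.64364641] [[481.36330964 -58.93961016]]
```

View pics/w4.png

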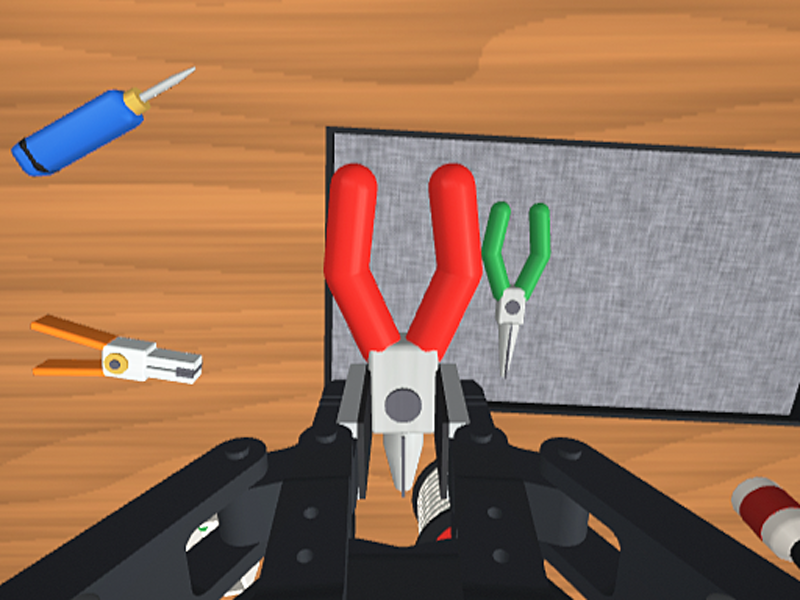

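Seen here:
- **Pliers:** nose tip (505,378), handle ends (500,203) and (540,203).
- **Tray:** near-right corner (328,128).
- **Awl:** butt (25,160), spike tip (195,68).
- **Clamp:** jaw end (201,370), screw (116,364).

```bash
python3 - <<'E'
from h import *
f=np.load("w3.npz");im,k,P=f["im"],f["k"],f["P"];q=.64
B=lambda u,v,z:back((u*q,v*q),z,k,P)[0]
n=B(505,379,10.5);h=(B(500,201,10.5)+B(540,202,10.5))/2;sc=B(513,307,17)
L=np.linalg.norm(n-h);a=np.arctan2(*(n-h)[::-1]);mid=(n+h)/2
print("pliers mid",mid,"ang",a,"L",L,"joint",sc)
W=np.vstack([back(p,10,k,P) for _,_,p in blobs(hsv(im,(50,120,50),(80,255,255)),2)]).mean(0);print("ang green->nose",np.arctan2(*(n-W)[::-1]),"green->joint",np.arctan2(*(sc-W)[::-1]))
c0=B(327,127,14);c1=B(799,152,14);print("tray near edge ang",np.arctan2(*(c1-c0)[::-1])-np.pi/2,"nr corner",c0)
d=np.array([np.cos(a),np.sin(a)]);l=np.array([-d[1],d[0]])
for nm,kk in(("cut",-70),("awl",70),("clamp",140)): print(nm,mid+kk*l)
# awl, clamp
t=B(195,68,11);bt=B(25,160,11);print("awl L",np.linalg.norm(t-bt),(t+bt)/2,np.arctan2(*(t-bt)[::-1]))
cs=B(116,364,18);cj=B(201,372,9);cp=(B(33,323,9)+B(33,368,9))/2;print("clamp",cs,cj,cp,np.linalg.norm(cj-cp),np.arctan2(*(cj-cp)[::-1]))
E
```

```text
pliers mid [513.73970509 -72.69496608] ang -0.022621251107351845 L 125.63748313454933 joint [520.08045417 -73.09317035]
ang green->nose -0.020141531108027935 green->joint -0.02310797553739621
tray near edge ang -0.056841258545953455 nr corner [ 404.95417626 -192.27054447]
cut [ 512.15635256 -142.67705661]
awl [515.32305762  -2.71287555]
clamp [516.90641015  67.26921498]
awl L 124.43268379518007 [ 397.15676873 -325.92285324] 2.00196747629247
clamp [ 559.45776847 -345.65444866] [ 570.26749991 -291.64057725] [ 549.2485575  -407.25186267] 117.50644771560816 1.390953638938417
```

```bash
python3 -c "
from h import *
go(512,-142.7,8,-.0226)"
```

```text
shift [-0.0232  0.0016  0.182 ] turn 0.0189 alt -3.123 q7 1.7
```

move_arm --series '[[[-0.023,0.002,0.06],0.02],[[-0.023,0.002,0.12],0.02],[[-0.023,0.002,0.16],0.02],[[-0.023,0.002,0.16],0.02]]'

```text
clock: 6.22
eef_pos: [510.0, -138.7, 27.5]
tool_rot: [3.137, -0.009, 3.122]
force: [0.5, 0.1, 0.0]
width: 19.0
```

```bash
python3 -c "
from h import *
go(512,-142.7,8,-.0226)"
```

```text
shift [-0.0022 -0.004   0.0194] turn 0.0029 alt -3.139 q7 1.62
```

move_arm --series '[[[-0.002,-0.004,0.015],0.003],[[-0.002,-0.004,0.0195],0.003],[[-0.002,-0.004,0.0195],0.003]]'

```text
clock: 6.6
eef_pos: [512.2, -142.8, 8.6]
tool_rot: [3.137, -0.008, 3.119]
force: [0.1, 0.1, -0.7]
width: 19.1
```

move_arm --series '[[[0,0,0],0],[[0,0,0],0],[[0,0,0],0],[[0,0,0],0]]' --claw 0.5

```text
clock: 7.1
eef_pos: [512.3, -142.8, 8.7]
tool_rot: [3.137, -0.008, 3.119]
force: [0.2, -0.3, 0.3]
width: 42.8
```

move_arm --series '[[[0,0,-0.04],0],[[0,0,-0.1],0],[[0,0,-0.14],0],[[0,0,-0.14],0]]'

```text
clock: 7.6
eef_pos: [515.6, -144.0, 151.9]
tool_rot: [3.139, -0.001, 3.118]
force: [-0.7, -0.2, -0.1]
width: 42.7
```

```bash
python3 -c "
from h import *
go(555,-345,150,1.391)
go(400,-322,150,2.002)"
```

```text
shift [-0.0441 -0.2     0.0012] turn -1.4142 alt 1.727 q7 1.66
shift [ 0.1114 -0.1806  0.0015] turn 1.1164 alt -2.025 q7 1.66
```

move_arm --series '[[[-0.044,-0.2,0],1.727],[[-0.044,-0.2,0],1.727],[[-0.044,-0.2,0],1.727],[[-0.044,-0.2,0],1.727],[[-0.044,-0.2,0],1.727]]' --claw 1

```text
clock: 8.22
eef_pos: [553.5, -347.5, 149.2]
tool_rot: [-3.139, -0.007, 2.171]
force: [0.3, 0.9, -0.4]
width: 85.4
```

```bash
python3 -c "
from h import *
go(562,-345,150,1.391)"
```

```text
shift [-0.0027  0.0084 -0.0008] turn 0.7803 alt -2.361 q7 1.22
```

move_arm --series '[[[-0.003,0.008,0],0.78],[[-0.003,0.008,0],0.78],[[-0.003,0.008,0],0.78],[[-0.003,0.008,0],0.78],[[-0.003,0.008,0],0.78]]'

```text
clock: 8.85
eef_pos: [561.0, -344.9, 147.6]
tool_rot: [-3.132, -0.003, 1.391]
force: [-0.4, -0.3, 0.0]
width: 85.0
```

```bash
python3 - <<'E'
from h import *
s=read_state();print(s["eef_pos"],s["tool_rot"])
im,k,P=grab("wrist");np.savez("w5.npz",im=im,k=k,P=P);cv2.imwrite("pics/w5.png",cv2.resize(im,(800,600),interpolation=cv2.INTER_CUBIC))
E
```

```text
[ 561.03380738 -344.92368841  147.58474033] [-3.13176681 -0.00346804  1.39129218]
```

View pics/w5.png

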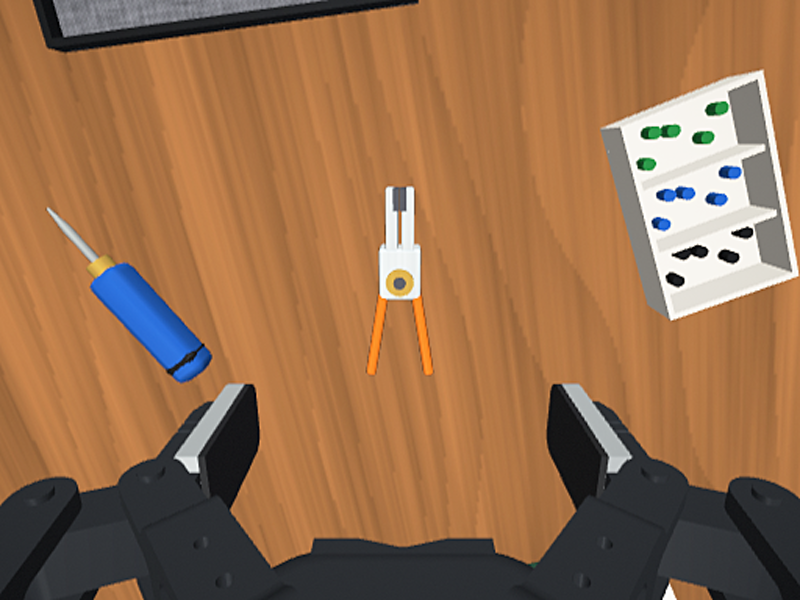

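The clamp is aligned with the tool: block (380–421, 246–299), jaw end (400,187), paddle ends (372,374) and (428,374). The box and the awl are both clear of the fingers.

```bash
python3 - <<'E'
from h import *
f=np.load("w5.npz");im,k,P=f["im"],f["k"],f["P"];q=.64
B=lambda u,v,z:back((u*q,v*q),z,k,P)[0]
j=B(400,187,16);p=(B(372,374,12)+B(429,374,12))/2;c=B(400,271.5,18)
d=(j-p)/np.linalg.norm(j-p);print("L",np.linalg.norm(j-p),np.arctan2(*d[::-1]),"block",c,"from paddles",p+62*d,"jaws",j-48*d,"blocklen",np.linalg.norm(B(400,246,18)-B(400,299,18)))
go(*c,5,1.391)
E
```

```text
L 113.25011965541701 1.3914576266612022 block [ 559.81124814 -339.38097983] from paddles [ 559.05890671 -343.9185568 ] jaws [ 559.63865954 -340.72056298] blocklen 30.917602897851218
shift [ 0.0047 -0.001   0.1428] turn 0.0003 alt -3.141 q7 0.59
```

move_arm --series '[[[0.004,-0.001,0.06],0],[[0.004,-0.001,0.12],0],[[0.004,-0.001,0.143],0],[[0.004,-0.001,0.143],0]]'

```text
clock: 9.4
eef_pos: [558.7, -339.9, 3.6]
tool_rot: [-3.13, -0.004, 1.392]
force: [0.1, -0.6, -0.7]
width: 85.3
```

move_arm --series '[[[0,0,0],0],[[0,0,0],0],[[0,0,0],0],[[0,0,0],0],[[0,0,0],0]]' --claw 0

```text
clock: 10.02
eef_pos: [559.6, -340.4, 5.1]
tool_rot: [-3.132, -0.004, 1.392]
force: [-0.0, -0.1, 7.0]
width: 22.5
```

move_arm --series '[[[0,0,0],0],[[0,0,0],0],[[0,0,-0.06],0],[[0,0,-0.12],0],[[0,0,-0.13],0]]'

```text
clock: 10.65
eef_pos: [563.0, -343.1, 139.6]
tool_rot: [-3.139, -0.001, 1.392]
force: [0.4, -0.3, -0.3]
width: 22.5
```

```bash
python3 -c "
from h import *
go(516.9,67.3,130,-.0226)"
```

```text
shift [ 0.3956 -0.1184  0.0101] turn 1.4146 alt -1.727 q7 0.6
```

move_arm --series '[[[0.395,-0.118,0.0],1.4146],[[0.395,-0.118,0.0],1.4146],[[0.395,-0.118,0.0],1.4146],[[0.395,-0.118,0.0],1.4146],[[0.395,-0.118,0.0],1.4146]]'

```text
clock: 11.28
eef_pos: [526.4, -28.3, 137.9]
tool_rot: [-3.136, 0.003, 0.448]
force: [1.0, 0.9, -0.9]
width: 22.2
```

```bash
python3 -c "
from h import *
go(516.9,67.3,130,-.0226)"
```

```text
shift [ 0.0329 -0.0902  0.0083] turn 0.4708 alt -2.671 q7 -0.52
```

move_arm --series '[[[0.033,-0.09,0.008],0.471],[[0.033,-0.09,0.008],0.471],[[0.033,-0.09,0.03],0.471],[[0.033,-0.09,0.06],0.471],[[0.033,-0.09,0.09],0.471]]'

```text
clock: 11.9
eef_pos: [515.6, 67.8, 46.5]
tool_rot: [-3.139, 0.007, -0.022]
force: [-0.3, 0.4, -1.3]
width: 22.4
```

```bash
python3 -c "
from h import *
go(516.9,67.3,9.7,-.0226)"
```

```text
shift [0.0015 0.0006 0.0368] turn 0.0007 alt -3.141 q7 -0.9
```

move_arm --series '[[[0.0015,0.0005,0.03],0],[[0.0015,0.0005,0.037],0],[[0.0015,0.0005,0.037],0]]'

```text
clock: 12.28
eef_pos: [515.9, 67.1, 9.5]
tool_rot: [-3.139, 0.009, -0.023]
force: [-0.0, -0.1, -0.9]
width: 22.4
```

move_arm --series '[[[0,0,0],0],[[0,0,0],0],[[0,0,0],0],[[0,0,0],0]]' --claw 0.5

```text
clock: 12.78
eef_pos: [516.0, 67.2, 9.5]
tool_rot: [-3.139, 0.009, -0.023]
force: [-0.6, 0.4, 1.1]
width: 42.9
```

move_arm --series '[[[0,0,-0.04],0],[[0,0,-0.1],0],[[0,0,-0.15],0],[[0,0,-0.15],0]]'

```text
clock: 13.28
eef_pos: [519.7, 66.5, 163.0]
tool_rot: [-3.138, 0.002, -0.022]
force: [-0.4, -0.3, -0.6]
width: 42.5
```

```bash
python3 -c "
from h import *
go(400,-322,150,2.002)"
```

```text
shift [-0.111   0.3911  0.0117] turn 1.1174 alt -2.024 q7 -1.07
```

move_arm --series '[[[-0.111,0.391,0.01],-2.024],[[-0.111,0.391,0.01],-2.024],[[-0.111,0.391,0.01],-2.024],[[-0.111,0.391,0.01],-2.024],[[-0.111,0.391,0.01],-2.024]]' --claw 1

```text
clock: 13.9
eef_pos: [425.9, -233.5, 152.6]
tool_rot: [-3.135, 0.002, 0.922]
force: [1.6, -0.7, -1.0]
width: 85.4
```

```bash
python3 -c "
from h import *
go(400,-322,150,2.002)"
```

```text
shift [-0.0861  0.0329  0.0026] turn -1.0802 alt 2.061 q7 0.25
```

move_arm --series '[[[-0.086,0.033,0.002],-1.08],[[-0.086,0.033,0.002],-1.08],[[-0.086,0.033,0.002],-1.08],[[-0.086,0.033,0.002],-1.08],[[-0.086,0.033,0.002],-1.08]]'

```text
clock: 14.52
eef_pos: [399.6, -321.4, 149.6]
tool_rot: [-3.136, -0.006, 1.858]
force: [-0.1, -0.2, -0.1]
width: 85.4
```

move_arm --series '[[[0,0,0],-0.145],[[0,0,0],-0.145]]'

```text
clock: 14.78
eef_pos: [399.0, -320.9, 148.8]
tool_rot: [-3.136, -0.009, 2.002]
force: [0.7, 0.4, -0.3]
width: 85.5
```

```bash
python3 - <<'E'
from h import *
s=read_state();print(s["eef_pos"],s["tool_rot"])
im,k,P=grab("wrist");np.savez("w6.npz",im=im,k=k,P=P);cv2.imwrite("pics/w6.png",im)
a,c,p=blobs(hsv(im,(100,120,40),(130,255,255)),1)[0]
r=cv2.minAreaRect(p.astype(np.float32));print(a,c,r,back(cv2.boxPoints(r),14,k,P))
E
```

```text
[ 398.96849697 -320.87335938  148.79435994] [-3.13636498 -0.00886687  2.00162056]
1648 [255.25303398 200.61286408] ((255.22584533691406, 200.22732543945312), (71.93363189697266, 23.551002502441406), 88.21009063720703) [[ 380.65182172 -315.17841183]
 [ 399.45136278 -305.78586844]
 [ 431.09181003 -368.31096658]
 [ 410.99233132 -378.44350993]]
```

View pics/w6.png

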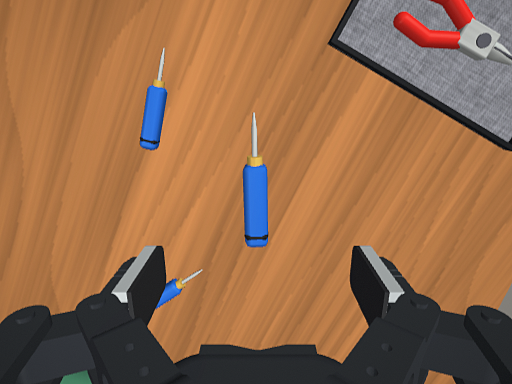

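The awl is aligned with the tool: spike tip (255,113), butt (257,247). The two lookalikes, at (153,115) and (180,290), are clear of the fingers.

```bash
python3 - <<'E'
from h import *
f=np.load("w6.npz");k,P=f["k"],f["P"]
t=back((254.3,112.5),11,k,P)[0];b=back((257,245),13,k,P)[0];d=(t-b)/np.linalg.norm(t-b)
f1=back((255.3,164),11,k,P)[0]
print("L",np.linalg.norm(t-b),np.arctan2(*d[::-1]),"mid",(t+b)/2,"ferrule->mid",f1-18*d)
m=t-62.5*d;print(m);go(*(m-8*d),8,np.arctan2(*d[::-1]))
E
```

```text
L 124.71671466125953 2.0193658290124206 mid [ 398.64515782 -325.83310115] ferrule->mid [ 398.96505927 -326.62768918]
[ 398.70658498 -325.96073088]
shift [-0.0135 -0.0015  0.1408] turn -0.019 alt 3.123 q7 1.19
```

move_arm --series '[[[-0.0135,-0.0015,0.06],-0.015],[[-0.0135,-0.0015,0.12],-0.015],[[-0.0135,-0.0015,0.141],-0.015],[[-0.0135,-0.0015,0.141],-0.015]]'

```text
clock: 15.32
eef_pos: [400.8, -332.1, 6.0]
tool_rot: [-3.134, -0.012, 2.013]
force: [0.4, -0.3, 0.4]
width: 85.7
```

move_arm --series '[[[0,0,0],0],[[0,0,0],0],[[0,0,0],0],[[0,0,0],0],[[0,0,0],0]]' --claw 0

```text
clock: 15.95
eef_pos: [401.4, -332.5, 7.0]
tool_rot: [-3.135, -0.011, 2.013]
force: [-1.1, 0.6, 6.3]
width: 20.6
```

move_arm --series '[[[0,0,0],0],[[0,0,0],0],[[0,0,-0.06],0],[[0,0,-0.12],0],[[0,0,-0.13],0]]'

```text
clock: 16.58
eef_pos: [404.7, -335.1, 140.6]
tool_rot: [-3.138, -0.004, 2.013]
force: [0.4, -0.4, -1.1]
width: 20.5
```

```bash
python3 -c "
from h import *
go(507.3,-2.6,130,-.0226)"
```

```text
shift [0.2565 0.2351 0.0109] turn -1.1058 alt 2.036 q7 1.22
```

move_arm --series '[[[0.256,0.235,0],2.036],[[0.256,0.235,0],2.036],[[0.256,0.235,0],2.036],[[0.256,0.235,0],2.036],[[0.256,0.235,0],2.036]]'

```text
clock: 17.2
eef_pos: [496.9, -33.6, 139.7]
tool_rot: [-3.132, -0.001, 1.069]
force: [0.5, -0.8, -0.8]
width: 20.4
```

```bash
python3 -c "
from h import *
go(508.3,-2.6,130,-.0226)"
```

```text
shift [ 0.0326 -0.0048  0.0098] turn 1.092 alt -2.05 q7 -0.01
```

move_arm --series '[[[0.033,-0.005,0.01],1.092],[[0.033,-0.005,0.01],1.092],[[0.033,-0.005,0.01],1.092],[[0.033,-0.005,0.01],1.092],[[0.033,-0.005,0.01],1.092]]'

```text
clock: 17.82
eef_pos: [507.5, -2.1, 128.9]
tool_rot: [-3.135, 0.009, 0.132]
force: [0.7, -0.6, -0.5]
width: 20.6
```

move_arm --series '[[[0,0,0.02],0.16],[[0,0,0.04],0.16]]'

```text
clock: 18.08
eef_pos: [506.3, -1.7, 87.3]
tool_rot: [-3.138, 0.012, -0.029]
force: [0.2, 0.1, -0.5]
width: 20.4
```

```bash
python3 - <<'E'
from h import *
go(508.3,-2.6,11.5,-.0226)
im,k,P=grab("wrist");np.savez("w7.npz",im=im,k=k,P=P);cv2.imwrite("pics/w7.png",im)
E
```

```text
shift [0.003  0.0012 0.0758] turn -0.006 alt 3.136 q7 -0.81
```

View pics/w7.png

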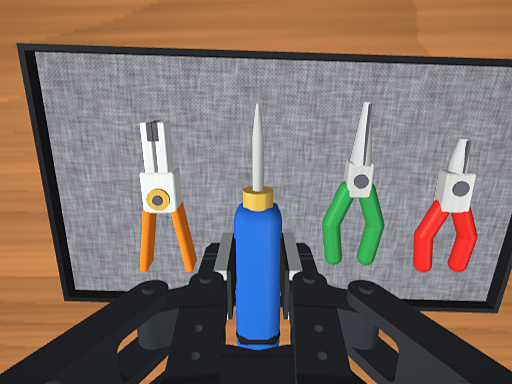

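All three tools point the same way in the tray and the awl is held between clamp and pliers: clamp block centre (159,188), pliers nose (367,102), cutters screw (461,188). I check the spacing, then lower the awl.

```bash
python3 - <<'E'
from h import *
f=np.load("w7.npz");k,P=f["k"],f["P"]
B=lambda u,v,z:back((u,v),z,k,P)[0]
n=B(367,102,10.5);h=(B(333,263,10.5)+B(367,263,10.5))/2;m=(n+h)/2;a=np.arctan2(*(n-h)[::-1]);print("pl",m,a,np.linalg.norm(n-h),B(361,181,17))
c=B(158.5,188,22);s=B(461,188,17);print("clamp",c,"cut",s)
Rm=np.array([[np.cos(a),np.sin(a)],[-np.sin(a),np.cos(a)]]);print(Rm@(c-m),Rm@(s-m))
E
```

```text
pl [511.38598391 -74.47554193] -0.03265015823378459 121.20502713409758 [519.36472714 -74.22834277]
clamp [519.75190309  65.36207208] cut [ 512.31144737 -144.26046453]
[  3.79655133 140.03618495] [  3.20305418 -69.71751824]
```

move_arm --series '[[[0.003,0.001,0.04],-0.006],[[0.003,0.001,0.07],-0.006],[[0.003,0.001,0.076],-0.006],[[0.003,0.001,0.076],-0.006]]'

```text
clock: 18.62
eef_pos: [505.1, -2.4, 10.6]
tool_rot: [-3.136, 0.017, -0.022]
force: [-6.0, 1.4, 17.3]
width: 20.4
```

move_arm --series '[[[0,0,-0.001],0],[[0,0,-0.001],0],[[0,0,-0.001],0],[[0,0,-0.001],0]]' --claw 0.5

```text
clock: 19.12
eef_pos: [505.0, -2.3, 11.3]
tool_rot: [-3.136, 0.018, -0.022]
force: [-0.1, -0.0, -0.4]
width: 42.4
```

move_arm --series '[[[0,0,-0.04],0],[[0,0,-0.1],0],[[0,0,-0.15],0],[[0,0,-0.15],0]]'

```text
clock: 19.62
eef_pos: [510.0, -3.7, 164.5]
tool_rot: [-3.136, 0.011, -0.021]
force: [-0.0, -0.5, -0.4]
width: 42.7
```

```bash
python3 -c "
from h import *
go(380,290,150,-.0226)"
```

```text
shift [-0.1361 -0.2908  0.0177] turn 0.0013 alt -3.14 q7 -0.92
```

move_arm --series '[[[-0.136,-0.291,0.015],-1.2],[[-0.136,-0.291,0.015],-1.2],[[-0.136,-0.291,0.015],-1.2],[[-0.136,-0.291,0.015],-1.2],[[-0.136,-0.291,0.015],-1.2]]' --claw 1

```text
clock: 20.25
eef_pos: [381.5, 284.8, 152.1]
tool_rot: [-3.128, 0.004, 0.922]
force: [1.2, -0.5, 0.5]
width: 85.3
```

```bash
python3 -c "
from h import *
go(380,290,150,1.18)"
```

```text
shift [ 0.0032 -0.0043  0.0021] turn -0.258 alt 2.884 q7 -0.75
```

move_arm --series '[[[0.003,-0.004,0.002],-0.258],[[0.003,-0.004,0.002],-0.258],[[0.003,-0.004,0.002],-0.258]]'

```text
clock: 20.62
eef_pos: [379.4, 289.5, 149.3]
tool_rot: [-3.126, 0.002, 1.18]
force: [0.2, 0.6, 0.2]
width: 85.6
```

```bash
python3 - <<'E'
from h import *
im,k,P=grab("wrist");cv2.imwrite("pics/w8.png",im)
y=hsv(im,(20,90,60),(36,255,255))
a,c,p=blobs(y,1)[0]
# fit cylinder silhouette: convex hull of both rims
from scipy.optimize import least_squares
hull=cv2.convexHull(p.astype(np.float32))[:,0]
th=np.linspace(0,2*np.pi,90);ring=np.c_[22*np.cos(th),22*np.sin(th),0*th]
def res(v):
    X=np.vstack([ring+[v[0],v[1],0],ring+[v[0],v[1],28]])
    H=cv2.convexHull(fwd(X,k,P).astype(np.float32))
    return [cv2.pointPolygonTest(H,(float(q[0]),float(q[1])),True) for q in hull]
r=least_squares(res,back(c,14,k,P)[0],diff_step=1e-3);print(a,c,"roll",r.x,"rms",np.sqrt(np.mean(r.fun**2)))
go(*r.x,10,1.18)
E
```

```text
936 [259.93162393 173.20726496] roll [382.10899357 291.75585631] rms 0.49337031720692204
shift [0.0035 0.0034 0.1394] turn -0.0017 alt 3.14 q7 -0.57
```

View pics/w8.png

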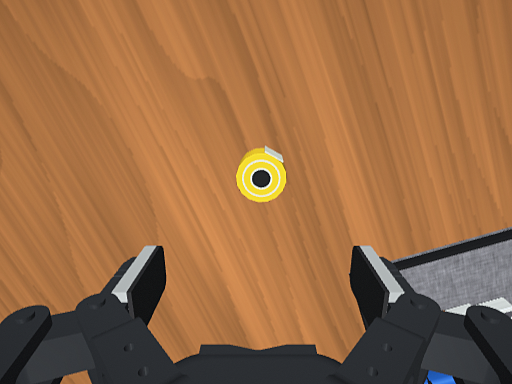

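The roll is alone, with its hole at (261,178). The tape tab at (275,154) is off the finger line. I descend and grip.

move_arm --series '[[[0.0035,0.0035,0.06],0],[[0.0035,0.0035,0.12],0],[[0.0035,0.0035,0.139],0],[[0.0035,0.0035,0.139],0]]'

```text
clock: 21.18
eef_pos: [381.4, 290.4, 8.8]
tool_rot: [-3.125, 0.005, 1.176]
force: [0.4, 1.6, 0.6]
width: 85.3
```

move_arm --series '[[[0,0,0],0],[[0,0,0],0],[[0,0,0],0],[[0,0,0],0],[[0,0,0],0]]' --claw 0

```text
clock: 21.8
eef_pos: [381.9, 290.8, 10.3]
tool_rot: [-3.126, 0.003, 1.176]
force: [-0.8, -1.2, 7.5]
width: 42.1
```

move_arm --series '[[[0,0,0],0],[[0,0,0],0],[[0,0,-0.06],0],[[0,0,-0.12],0],[[0,0,-0.18],0]]'

```text
clock: 22.42
eef_pos: [384.4, 290.1, 192.0]
tool_rot: [-3.126, 0.004, 1.176]
force: [0.9, 1.5, -0.8]
width: 42.0
```

```bash
cat > reel.py <<'E'
from h import *
from scipy.optimize import least_squares
def reel(im,k,P,R0=45):
    # red disc on the top: centroid at z=62 and its radius
    b=[x for x in blobs(hsv(im,(0,150,60),(5,255,255)),6)]
    for a,c,p in b:
        w=back(c,62,k,P)[0]
        if np.hypot(*(w-[700,-96]))<25:
            H=back(cv2.convexHull(p.astype(np.float32))[:,0].astype(float),62,k,P)
            (x,y),r=cv2.minEnclosingCircle(H.astype(np.float32));print("reel centroid",w,"circle",x,y,r)
E
python3 -c "
from reel import *
im,k,P=grab('top');reel(im,k,P);im,k,P=grab('side');reel(im,k,P)
go(700,-96,180,1.18)"
```

```text
reel centroid [684.28922168 -94.67251757] circle 684.8114013671875 -94.52947998046875 35.236785888671875
reel centroid [684.71533614 -94.70313931] circle 685.929443359375 -93.21711730957031 35.910400390625
shift [-0.2381  0.4373  0.0094] turn -0.0043 alt 3.137 q7 -0.6
```

move_arm --series '[[[-0.238,0.426,0.005],0],[[-0.238,0.426,0.005],0],[[-0.238,0.426,0.005],0],[[-0.238,0.426,0.005],0],[[-0.238,0.426,0.005],0]]'

```text
clock: 23.15
eef_pos: [580.4, 44.8, 185.9]
tool_rot: [-3.13, -0.006, 1.176]
force: [0.6, 0.3, 0.5]
width: 41.9
```

```bash
python3 -c "
from reel import *
go(684.6,-95.2,150,1.18)"
```

```text
shift [-0.0893  0.1505  0.0336] turn -0.004 alt 3.138 q7 -0.08
```

move_arm --series '[[[-0.089,0.1505,0.0],0],[[-0.089,0.1505,0.0],0],[[-0.089,0.1505,0.02],0],[[-0.089,0.1505,0.034],0],[[-0.089,0.1505,0.034],0]]'

```text
clock: 23.78
eef_pos: [682.9, -93.6, 147.1]
tool_rot: [-3.125, -0.006, 1.176]
force: [-0.3, 0.3, -0.0]
width: 41.8
```

```bash
python3 -c "
from reel import *
s=read_state();im,k,P=grab('wrist');cv2.imwrite('pics/w9.png',im);print(s['eef_pos'],s['tool_rot'])
print(fwd([[684.7,-94.6,62]],k,P));print('top')
im,k,P=grab('top');print([(a,c,back(c,148,k,P)) for a,c,p in blobs(hsv(im,(20,100,100),(34,255,255)),2)])
go(684.6,-95.2,76,1.18)"
```

```text
[682.90610207 -93.63862283 147.14933058] [-3.12459402 -0.00647685  1.17575626]
[[261.39956004 195.78176522]]
top
[(np.int32(49), array([271.89795918, 121.79591837]), array([[ 679.48251294, -104.9576278 ]]))]
shift [-0.0027  0.0022  0.0734] turn -0.0021 alt 3.139 q7 0.09
```

View pics/w9.png

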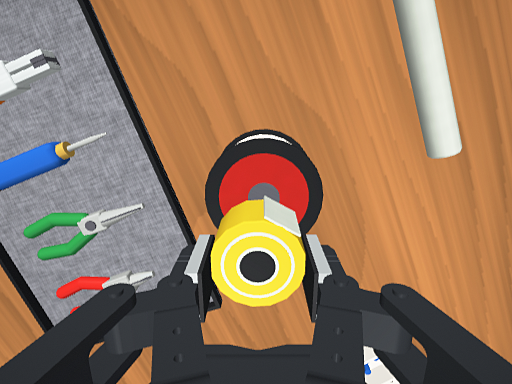

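The roll is held upright. The red disc of the reel is seen centred near (263,197), predicted (261,196), so the reel position holds within about 1.5 mm. The tools in the tray are undisturbed.

move_arm --series '[[[-0.003,0.003,0.03],0],[[-0.003,0.003,0.06],0],[[-0.003,0.003,0.068],0],[[-0.003,0.003,0.068],0]]'

```text
clock: 24.38
eef_pos: [685.6, -94.9, 82.0]
tool_rot: [-3.129, -0.008, 1.179]
force: [-0.8, -0.2, -0.7]
width: 42.2
```

```bash
python3 -c "
from reel import *
go(685,-95.7,72.8,1.176)"
```

```text
shift [-0.001  -0.0001  0.0092] turn 0.0031 alt -3.138 q7 0.12
```

move_arm --series '[[[-0.001,0,0.005],0],[[-0.001,0,0.009],0],[[-0.001,0,0.009],0]]'

```text
clock: 24.75
eef_pos: [685.0, -95.7, 73.1]
tool_rot: [-3.129, -0.008, 1.179]
force: [-1.3, -0.8, -1.0]
width: 42.0
```

move_arm --series '[[[0,0,0.001],0],[[0,0,0.001],0],[[0,0,0.001],0]]'

```text
clock: 25.12
eef_pos: [685.3, -95.7, 72.5]
tool_rot: [-3.129, -0.008, 1.179]
force: [0.3, 1.3, 2.9]
width: 41.9
```

move_arm --series '[[[0,0,0],0],[[0,0,0],0],[[0,0,0],0],[[0,0,0],0],[[0,0,0],0]]' --claw 0.8

```text
clock: 25.75
eef_pos: [685.3, -95.7, 72.4]
tool_rot: [-3.129, -0.008, 1.179]
force: [0.4, 0.2, 0.4]
width: 68.2
```

move_arm --series '[[[0,0,-0.02],0],[[0,0,-0.06],0],[[0,0,-0.12],0],[[0,0,-0.12],0]]'

```text
clock: 26.25
eef_pos: [689.9, -99.1, 199.9]
tool_rot: [-3.141, -0.01, 1.179]
force: [0.5, 0.1, 0.3]
width: 68.2
```

```bash
python3 - <<'E'
from reel import *
im,k,P=grab('wrist');cv2.imwrite('pics/w10.png',im);reel(im,k,P)
a,c,p=blobs(hsv(im,(20,90,60),(36,255,255)),1)[0];print("roll blob",c,back(c,76,k,P),fwd([[685,-95,76]],k,P))
E
```

```text
reel centroid [688.74913167 -89.704226  ] circle 685.4006958007812 -96.23384857177734 34.32392883300781
roll blob [249.9375     179.28278689] [[685.33717386 -94.2797922 ]] [[249.90223302 180.1657069 ]]
```

View pics/w10.png

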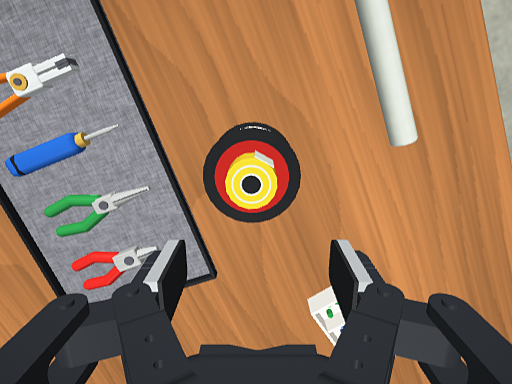

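The roll stands centred on the reel, ring centre (251,184) within the disc centred near (252,176); the offset is from the roll's height. Now a final look at the tray from above.

```bash
python3 -c "
from h import *
go(500,-40,270,0)"
```

```text
shift [-0.0175 -0.1964 -0.0723] turn 1.179 alt -1.963 q7 0.07
```

move_arm --series '[[[0,0,-0.05],0],[[-0.018,-0.196,-0.072],1.179],[[-0.018,-0.196,-0.072],1.179],[[-0.018,-0.196,-0.072],1.179],[[-0.018,-0.196,-0.072],1.179]]'

```text
clock: 26.92
eef_pos: [495.2, -38.9, 269.3]
tool_rot: [-3.125, -0.001, 0.423]
force: [1.5, -0.7, 0.1]
width: 67.8
```

move_arm --series '[[[0,0,0],0.45],[[0,0,0],0.45],[[0,0,0],0.45]]'

```text
clock: 27.3
eef_pos: [494.5, -38.4, 268.8]
tool_rot: [-3.126, 0.008, -0.031]
force: [-0.4, -0.2, 0.1]
width: 68.3
```

```bash
python3 - <<'E'
from h import *
s=read_state();print(s['eef_pos'],s['tool_rot'],s['clock'])
im,k,P=grab('wrist');np.savez('w11.npz',im=im,k=k,P=P);cv2.imwrite('pics/w11.png',cv2.resize(im,(800,600),interpolation=cv2.INTER_CUBIC))
E
```

```text
[494.49976199 -38.43793622 268.77442099] [-3.12646166  0.00813678 -0.03087174] 27.3
```

View pics/w11.png

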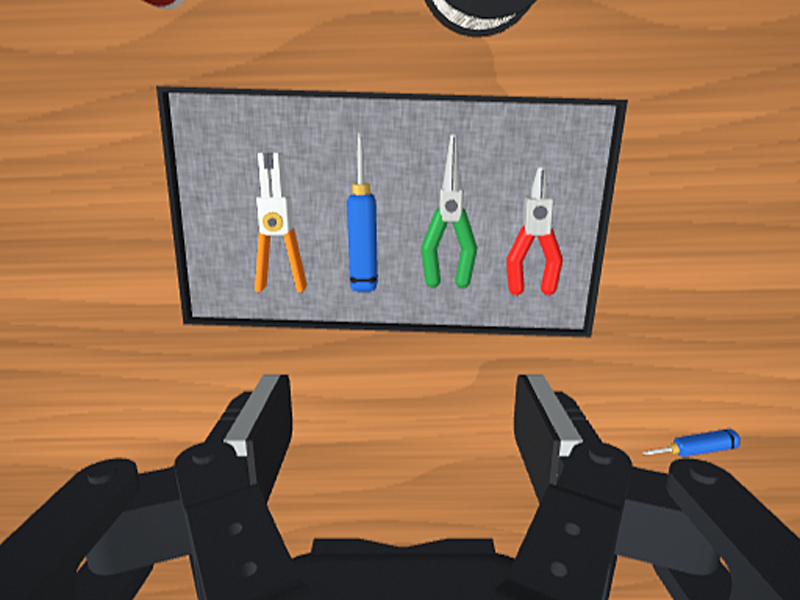

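All four lie parallel in one row: clamp screw (272,222), awl (360,133)–(363,291), pliers (452,135) to (447,287), cutters screw (540,212). Final numbers next.

```bash
python3 - <<'E'
from h import *
f=np.load('w11.npz');k,P=f['k'],f['P'];B=lambda u,v,z:back((u*.64,v*.64),z,k,P)[0]
ang=lambda v:np.arctan2(v[1],v[0])
n=B(452.5,134,10.5);h=(B(432,286,10.5)+B(463,286,10.5))/2;m=(n+h)/2;a=ang(n-h)
R2=np.array([[np.cos(a),np.sin(a)],[-np.sin(a),np.cos(a)]])
t=B(359.5,133,15);b=B(363,289,15)
cj=B(268,153,20);cp=(B(261,291,15)+B(300,291,15))/2;cc=cp+62*(cj-cp)/np.linalg.norm(cj-cp)
uj=B(540.5,168,10.5);uh=(B(516,294,10.5)+B(549,294,10.5))/2;s=B(540,212,17)
for nm,p,d in(("awl",(t+b)/2,t-b),("clamp",B(272,215,22),cj-cp),("clamp2",cc,cj-cp),("cut",s,uj-uh)): print(nm,(R2@(p-m)).round(1),round(ang(d)-a,3),np.linalg.norm(d).round(1))
print("pliers",m,a,np.linalg.norm(n-h))
im,k2,P2=grab("top");old=cv2.imread("pics/top_full.png")
for nm,lo,hi,z in(("green",(50,120,50),(80,255,255),10),):
  for i in(old,im): print(nm,[back(c,z,k2,P2)[0].round(1) for _,c,_ in blobs(hsv(i,lo,hi),6) if 200<c[0]<300])
fl=[cv2.absdiff(old,im)[y0:y1,x0:x1].max() for x0,x1,y0,y1 in((120,160,100,148),(180,202,120,142),(320,368,106,140))];print("max diff mug, ink, box",fl)
E
```

```text
awl [-0.7 70.7] 0.001 123.6
clamp [ -0.3 140.2] 0.003 111.2
clamp2 [ -2.9 140. ] 0.003 111.2
cut [  2.6 -70.2] 0.023 102.9
pliers [512.00893717 -73.78370513] -0.03552701966704458 121.33667416961715
green [array([479.7, -57.2]), array([480.4, -83.6])]
green [array([479.7, -57.2]), array([480.6, -83.7])]
max diff mug, ink, box [np.uint8(3), np.uint8(142), np.uint8(4)]
```

The mug, box and pliers have not moved. The ink region differs in the top view, perhaps because the arm is in the way, so I check it in both cameras.

```bash
python3 - <<'E'
from h import *
old=cv2.imread("pics/top_full.png");im=get_image("top");d=cv2.absdiff(old,im).max(2)[110:150,170:215]
print("changed px xy", (np.argwhere(d>30)[:,::-1]+[170,110]).tolist()[:15],(d>30).sum())
s0=cv2.resize(cv2.imread("pics/side0.png"),(512,384),interpolation=cv2.INTER_AREA);s1=get_image("side")
D=cv2.absdiff(s0,s1).max(2);print("side ink: max",D[155:184,255:278].max(),[ [c.round(1).tolist() for _,c,_ in blobs(hsv(i[155:184,255:278],(0,120,60),(8,255,200)),1)] for i in(s0,s1)])
cv2.imwrite("pics/fin.png",cv2.resize(np.hstack([old[90:190,150:300],im[90:190,150:300]]),None,fx=2.6,fy=2.6))
E
```

```text
changed px xy [[204, 110], [205, 110], [206, 110], [207, 110], [208, 110], [209, 110], [210, 110], [211, 110], [212, 110], [213, 110], [214, 110], [203, 111], [204, 111], [205, 111], [206, 111]] 1023
side ink: max 11 [[[11.4, 20.1]], [[11.3, 20.2]]]
```

View pics/fin.png

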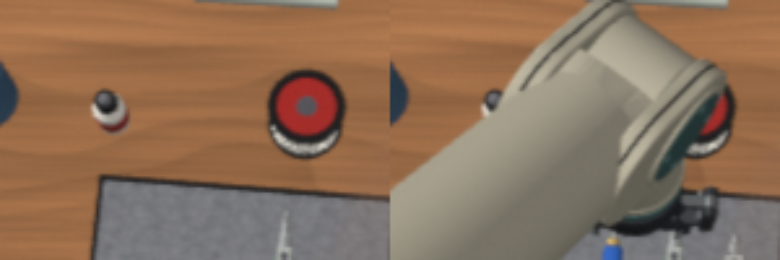

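The arm was only hiding the ink bottle in the top view. The side camera shows it unmoved. I hand in.

```bash
python3 -c "
from cell import *
print(finish_job())"
```

```text
the job is handed in; nothing more can be done
None
```

I placed the starting clamp, awl and side cutters in the tray around the pliers, stood the yellow roll on the string reel, and handed the job in at about 27 s. I used the largest of the three awls.

My last checks, measured from the wrist camera in the pliers' frame:

| Tool | Sideways from pliers (left +) | Ahead of pliers' middle | Angle to pliers |
|---|---|---|---|
| Awl | +70.7 mm | -0.7 mm | 0.001 rad |
| Clamp | +140 mm | -0.3 to -2.9 mm | 0.003 rad |
| Cutters | -70.2 mm | +2.6 mm | 0.023 rad |

- **Roll:** it stands upright, centred on the reel to about 1–2 mm.
- **Pliers, mug and box:** the top camera shows them where they started.
- **Ink bottle:** the side camera shows it unmoved. The top-view comparison disagreed because the arm was hiding the bottle.
- **Reel:** I checked it only by its disc outline after the roll was set down, which still fitted the position measured before, to about 2 mm.
- **Force:** the awl touched the tray floor with about 17 N when set down, below the 40 N limit.

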